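Set up the weighing station for mixing a colour

TASK

Set up the weighing station for mixing a colour: stand the open mixing pot in the middle of the scale's platter and seat the funnel, spout down and level, in the pot's mouth. Around the scale, as seen by someone standing at its display, stand the tall paint tin in the middle of the coaster lid on the left, the small tint pot in the middle of the one on the right and the water bottle in the middle of the one behind, all upright. Leave the brass-lidded glaze jar where it is, and let go of everything.

Things in the scene. Friction and masses are not known exactly. Their poses are not given: they have to be found in the camera images.
- mixing_pot: open, empty white plastic pot, slightly flared: 57 mm across at the foot, 61 mm at the rim, 85 mm tall, wall 3.5 mm, mouth 54 mm across; 80 g, loose, upright. Origin at the centre of its underside, z up
- funnel: black plastic funnel 80 mm tall, 50 g, parked spout down in an open steel can 61 mm wide, 70 mm tall. Origin: centre of the spout's tip, z up. Spout 18-22 mm across up to 30 mm, cone from 22 to 68 mm across between 30 and 58 mm, straight collar 68 mm across above that (grip here). Seated, it hangs by its cone with its origin 49.5 mm below the pot's rim, 35.5 mm above the pot's origin
- paint_tin: tall closed round steel paint tin with paper band, 66 mm across, 105 mm tall, about 0.4 kg (mass varies), loose, upright. Origin at the centre of its underside, z up
- tint_pot: small squat amber glass pot with a black screw cap as wide as itself, 44 mm across, 62 mm tall (cap from 41 mm up), about 0.12 kg, loose, upright. Origin at the centre of its underside, z up
- water_bottle: closed white plastic bottle, 54 mm across up to 72 mm, round shoulder to 93 mm, then a narrow grey cylindrical cap 29 mm across from 93 to 125 mm (total height); about 0.2 kg, loose, upright. Origin at the centre of its underside, z up
- scale: bench scale, fixed: grey housing 170 mm deep (x) by 140 wide (y), 32 high; square stainless platter 125 by 125 mm, top 45 mm above the table, its centre at (18, 0, 45) mm. Origin: centre of the underside. -x is the front with dark display and three keys, facing the robot within 0.25 rad; for someone at the display, left is +y, behind is +x
- lid_1: upturned paint-tin lid as a drip coaster, fixed: round steel dish 100 mm across outside, 92 inside, rim 8 mm high, floor 3 mm above the table. Origin: centre of its underside. lid_1, lid_2 and lid_3 are alike: one lies left of the scale, one right, one behind, in any allotment, 130 to 170 mm from the scale's origin and up to 30 mm off straight left, right or behind
- lid_2: upturned paint-tin lid as a drip coaster, fixed: round steel dish 100 mm across outside, 92 inside, rim 8 mm high, floor 3 mm above the table. Origin: centre of its underside. lid_1, lid_2 and lid_3 are alike: one lies left of the scale, one right, one behind, in any allotment, 130 to 170 mm from the scale's origin and up to 30 mm off straight left, right or behind
- lid_3: upturned paint-tin lid as a drip coaster, fixed: round steel dish 100 mm across outside, 92 inside, rim 8 mm high, floor 3 mm above the table. Origin: centre of its underside. lid_1, lid_2 and lid_3 are alike: one lies left of the scale, one right, one behind, in any allotment, 130 to 170 mm from the scale's origin and up to 30 mm off straight left, right or behind
- glaze_jar: bystander: green glass jar with a flat brass lid, 59 mm across, 76 mm tall, 0.28 kg, loose, standing among the task's things; to be left alone. Origin at the centre of its underside, z up
Not all that is in view belongs to the job. What is shaped like the funnel but pink is not meant. Leave any purple look-alike of the paint_tin alone.

How it is judged:
By the outcome, as a careful person would: the job done as asked, in the order asked, and still so for the second after the job is handed in, with the robot touching nothing.
It also fails if it takes over 128 s, if anything falls off the work surface, if the arm or the gripper's body presses on something with over 40 N, if the wrist force passes 120 N, or if a joint passes its speed limit or range.

ROBOT

A 6-joint arm with a two-finger parallel gripper is mounted at the origin on the work surface. World frame = base frame: x ahead of the robot, y to its left, z up, the work surface at z = 0. Lengths are in mm, angles in degrees, forces in N, time in s.
With the tool pointing down it reaches from about 300 to 850 mm from the base axis. Payload 4.2 kg.
Tool frame: the origin (TCP) lies midway between the tips of the shut fingers; the grasp point (between the pads) lies 19 mm behind it; z points along the fingers, y is the line along which they close (so a half turn about z gives the same grasp; the last joint's range is limited). The gripper opens to 91 mm and grips with 3 to 60 N. Pads are 32 mm wide; open, the fingers measure 118 mm over their backs; the gripper's body (76 mm by 178 mm) begins 60 mm behind the grasp point.
Start: joints at [65.776, 18.312, 89.639, -0, 72.044, -1.146], TCP at [225.401, 528.997, 213.976] pointing down, gripper open.
Joint ranges: [-177.97, 177.97], [-48.28, 115.42], [12.27, 149.76], [-77.06, 257.06], [2.81, 150.46], [-146.56, 146.56]. Speed limits (degrees/s): [147.25, 147.25, 180, 180, 180, 180].

INTERFACE

Orientations are given as [roll, pitch, yaw] about the fixed x, y, z axes, in that order (R = Rz(yaw) Ry(pitch) Rx(roll)).
In Python, from workcell import env gives the robot as it stands.
- The arm moves only by the shell command python3 -m jog 'ROWS' [FORCE]. ROWS is a JSON object of lists of equal length, an entry for each row: "jaw": the finger opening in mm, from 0 to 91.2; "slide": the shift along the tool's x, y, z in units of 30 mm (1.0 is 30 mm), a list of three; "spin": the turn about the tool's z in units of 8 degrees (1.0 is 8 degrees). In form: {"jaw": [jaw, ...], "slide": [[dx, dy, dz], ...], "spin": [spin, ...]}. A call has 1 to 10 rows; each row shifts and turns the commanded pose from where the row before left it, along the tool's axes as they then stand; what a row does not reach is not made up. A row lasts 1/10 s, in which the tool goes at most 50 mm and 8.59 degrees, less where a joint would pass 70% of its speed; a pose out of reach is approached as far as the arm can. A call is refused whole if a number of a shift passes 1 or a number of a turn 1, either way. A call with a gripper value outside its range is refused whole. The fingers move at their own pace and stop on an object; FORCE is the grip in N (left out, the last holds). Time passes only in rows, so rows that do not move let the fingers close. It gives the time, the measured TCP pose, the force, the opening and the grip force at its end, in the units of the state.
- env.state(): the state, without advancing time (a new reading comes with each control period).
- env.grab_frame(name): name is "scene" or "top"; returns the picture (480x640x3 uint8, red, green, blue); there is no depth.
- env.camera_model(name): a dict with "fx", "fy", "cx", "cy" (pixels), "D" ([k1, k2, p1, p2, k3] as OpenCV has them; the pictures are not rectified), "camera_from_world" (4x4, takes a point from world to camera coordinates). Camera axes: x right, y up, looking along -z (the intrinsics and any distortion apply to the point x, -y, -z); pixel columns grow to the right and rows downward; lengths in mm; the calibration is good to about 2 mm. A picture is of the moment at which its call begins. camera_model takes no time and is no camera call.
- env.job_done(): hands the job in; it is judged then, once.
The state is a dict: "time_s": time; "qpos": joint angles; "qvel": joint speeds; "effort": joint torques, N m; "ee_pos": TCP position; "ee_rot": TCP orientation; "force": force on the tool from outside, world axes, zero at the start; "torque": the same for the moment, N m; "gripper_width": finger opening in mm; "gripper_force": force on a finger pad.
Only numpy, scipy, OpenCV 4.12 (cv2) and the standard library are available. Lean on these libraries where they do the work, as an engineer would, in place of code of your own. Each camera call takes 0.05 s, during which the arm holds its last target. There are 200 camera calls.

## Working session

There is one attempt and no reset: what is moved stays moved. The work goes in short steps, Python scripts to look and compute and a shell command to move; the robot and the scene stay as the last step left them, time stands still between calls to the robot, and variables do not carry over. Pictures are saved under pics/ and viewed, at most 14 in all, crops included, and the job is handed in when it is done.

```bash
mkdir -p pics; ls
python3 - <<'E'
from workcell import env
import cv2
for n in ("scene","top"):
    cv2.imwrite(f"pics/{n}0.png",env.grab_frame(n)[:,:,::-1]); m=env.camera_model(n); print(n,m)
s=env.state(); print(s)
E
```

```text
pics
scene {'fx': 446.1265703121719, 'fy': 446.1265703121719, 'cx': 316.1347149287859, 'cy': 240.33626799071135, 'D': array([-0.00420618,  0.        ,  0.        ,  0.        ,  0.        ]), 'camera_from_world': array([[ 5.31232415e-01,  8.47159795e-01, -1.06020500e-02,
        -2.45547532e+02],
       [-4.92784538e-01,  3.19143585e-01,  8.09512676e-01,
         2.36993629e+02],
       [ 6.89170168e-01, -4.24814847e-01,  5.87006665e-01,
        -1.56749315e+03],
       [ 0.00000000e+00,  0.00000000e+00,  0.00000000e+00,
         1.00000000e+00]])}
top {'fx': 592.7272648569922, 'fy': 592.7272648569922, 'cx': 312.0923597635196, 'cy': 241.30426025258888, 'D': array([0.02312403, 0.        , 0.        , 0.        , 0.        ]), 'camera_from_world': array([[-4.71455857e-03, -9.99954848e-01,  8.25076602e-03,
        -5.25887249e+01],
       [ 9.96598867e-01, -4.01960446e-03,  8.23076021e-02,
        -5.28811772e+02],
       [-8.22707209e-02,  8.61074807e-03,  9.96572819e-01,
        -1.39810751e+03],
       [ 0.00000000e+00,  0.00000000e+00,  0.00000000e+00,
         1.00000000e+00]])}
{'time_s': 0.1, 'qpos': array([ 6.57760994e+01,  1.83473731e+01,  8.96986158e+01, -3.75803854e-03,
        7.20441333e+01, -1.14416895e+00]), 'qvel': array([-0.03412434, -0.06203233, -0.17618772,  0.00232647,  0.11921881,
       -0.00452082]), 'effort': array([-1.56501657e-03, -4.13330984e+01, -2.32510310e+01,  7.27333431e-02,
        4.20684193e-02, -5.03427111e-05]), 'ee_pos': array([225.22552064, 528.56790566, 213.21584455]), 'ee_rot': array([-1.79909824e+02,  1.77288525e-03,  1.56921431e+02]), 'force': array([-0.89512933,  0.85874985,  0.01021487]), 'torque': array([-0.02099295,  0.00579428, -0.02365698]), 'gripper_force': 0.0, 'gripper_width': 91.52388761777078}
```

View pics/top0.png

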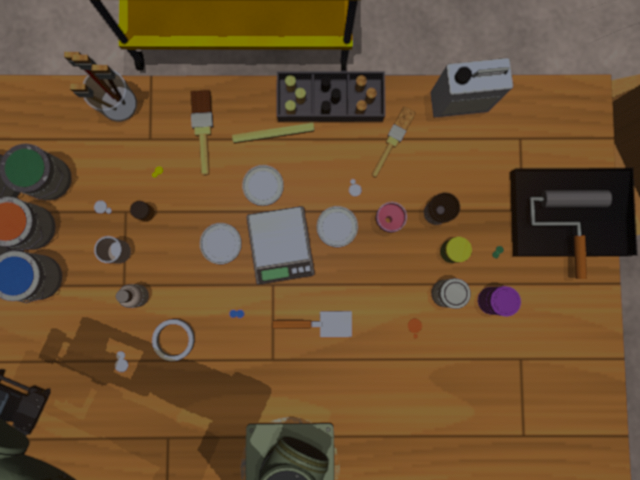

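View pics/scene0.png

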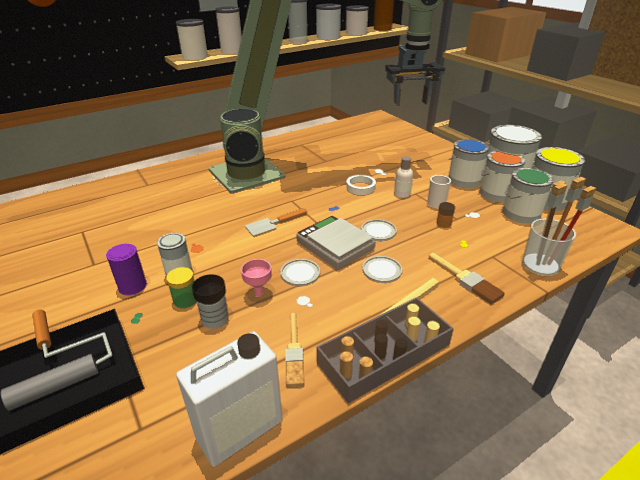

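The top view shows the lids at (263,186) behind, (220,243) left and (337,227) right, with the scale at (280,243). The mixing pot is at (110,250), tint pot (142,210), bottle (130,296), funnel in its can (442,208), paint tin (454,292) and glaze jar (458,249). The pink funnel (391,217) and purple tin (502,300) are the look-alikes. The scene view agrees.

```bash
cat > h.py <<'E'
import numpy as np, cv2
from workcell import env
def cam(n):
    m=env.camera_model(n); K=np.array([[m['fx'],0,m['cx']],[0,m['fy'],m['cy']],[0,0,1]]); return K,m['D'],m['camera_from_world']
def ray(n,uv):
    K,D,T=cam(n); p=cv2.undistortPoints(np.array([[uv]],float),K,D)[0,0]
    return -T[:3,:3].T@T[:3,3], T[:3,:3].T@np.array([p[0],-p[1],-1])
def on(n,uv,z):
    o,d=ray(n,uv); return (o+d*(z-o[2])/d[2])[:2]
def proj(n,P):
    K,D,T=cam(n); c=T[:3,:3]@np.array(P,float)+T[:3,3]
    return cv2.projectPoints(np.array([[c[0],-c[1],-c[2]]]),np.zeros(3),np.zeros(3),K,D)[0][0,0]
def go(x,y,z,yaw):
    "shift needed, in tool axes at the present yaw and, turned first, at the wanted yaw; units"
    s=env.state(); d=np.array([x,y,z])-s['ee_pos']; y0=s['ee_rot'][2]
    f=lambda a:np.round(np.array([np.cos(a)*d[0]+np.sin(a)*d[1],np.sin(a)*d[0]-np.cos(a)*d[1],-d[2]])/30,2)
    print('ee',s['ee_pos'].round(1),s['ee_rot'].round(1),'t',round(s['time_s'],1),'w',round(s['gripper_width'],1),'F',s['force'].round(1))
    print('slide now-yaw',f(np.radians(y0)),'after spin',f(np.radians(yaw)),'spin',round(-((yaw-y0+180)%360-180)/8,2))
E
python3 - <<'E'
from h import *
t=cv2.imread('pics/top0.png'); s=cv2.imread('pics/scene0.png')
r=lambda im,x,y,w,h,k:cv2.resize(im[y:y+h,x:x+w],None,fx=k,fy=k,interpolation=cv2.INTER_CUBIC)
M=np.zeros((600,800,3),np.uint8)
a=r(t,90,190,90,120,3.3);M[:a.shape[0],:a.shape[1]]=a
b=r(t,370,180,150,140,3.3);M[:b.shape[0],300:300+b.shape[1]]=b[:,:500]
cv2.imwrite('pics/crop1.png',M[:470])
cv2.imwrite('pics/crop2.png',r(t,190,160,180,130,4))
E
```

```text
(no output)
```

View pics/crop1.png

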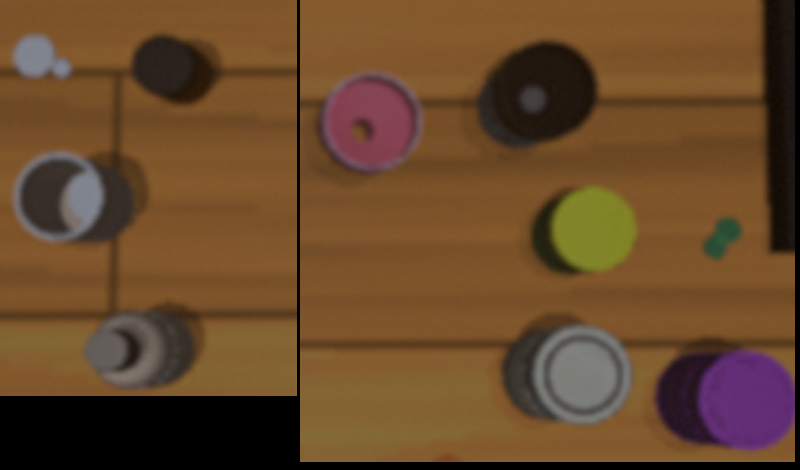

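View pics/crop2.png

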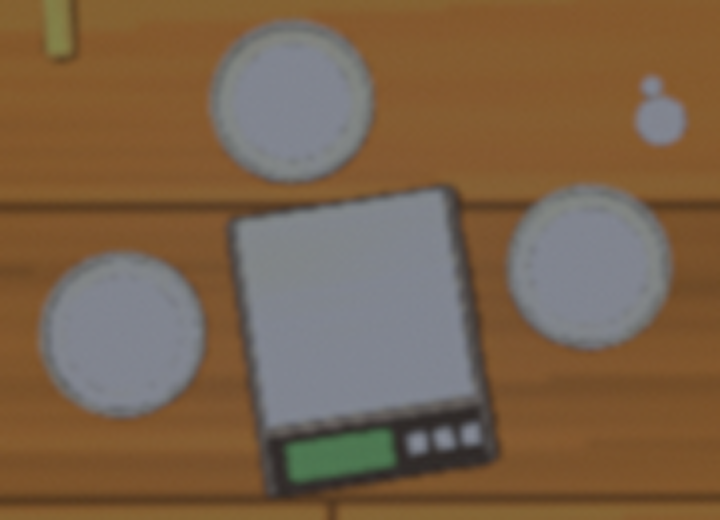

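Crop 1 (3.3x) shows these top centres in full-frame pixels: pot (108,250), tint cap (139,210), bottle cap (123,296), funnel (445,208), jar (459,249), tin (455,293). Crop 2 shows the lids at (263,185), (221,243.5) and (337,226.5), and the platter centre at about (279,238). Next I refine these with masks and check them against the scene view.

Run:
```python
from h import *
t=cv2.imread('pics/top0.png'); s=cv2.imread('pics/scene0.png')
T=dict(pot=((107.9,249.7),85),tint=((139.4,210.3),62),bottle=((122.7,296.1),125),funnel=((444.8,207.9),99),jar=((459.1,249.4),76),tin=((455.2,293.3),105),purple=((505.8,301.2),105),
 lidB=((262.8,185.3),8),lidL=((220.8,243.5),8),lidR=((337.3,226.5),8),plat=((279,237.8),45))
for k,(uv,z) in T.items():
    p=on('top',uv,z); print(k,p.round(1),'scene px of top',proj('scene',[*p,z]).round(1))
# low-saturation blobs: lids, platter
hsv=cv2.cvtColor(t,cv2.COLOR_BGR2HSV)
m=((hsv[...,1]<70)&(hsv[...,2]>90)).astype(np.uint8)*255; m[:160]=0;m[285:]=0;m[:,:190]=0;m[:,370:]=0
for c in cv2.findContours(m,0,2)[0]:
    if cv2.contourArea(c)>300:
        (a,r,h)=cv2.minAreaRect(c); z=45 if 250<a[0]<310 and a[1]>210 else 8
        print(np.round(a,1),np.round(r,1),round(h,1),z,on('top',a,z).round(1),'area',cv2.contourArea(c))
f=592.7/1390
for x,y,w,h,lo in ((80,225,60,50,0),):
    pass
r=lambda im,x,y,w,h,k:cv2.resize(im[y:y+h,x:x+w],None,fx=k,fy=k,interpolation=cv2.INTER_CUBIC)
M=np.zeros((600,800,3),np.uint8)
for k,(uv,z) in T.items():
    u=proj('scene',[*on('top',uv,z),z]); cv2.circle(s,tuple(int(v*16) for v in u),16,(0,0,255),-1,shift=4)
a=r(s,380,150,80,90,5);M[:a.shape[0],:a.shape[1]]=a
b=r(s,150,225,80,110,5);M[:b.shape[0],400:]=b
cv2.imwrite('pics/crop3.png',M[:560])
```

```text
pot [506.1 410.1] scene px of top [438.9 178.2]
tint [599.3 347.1] scene px of top [445.2 204.2]
bottle [401.2 362. ] scene px of top [404.9 157.1]
funnel [ 597.3 -356.9] scene px of top [207.  283.3]
jar [ 504. -393.] scene px of top [178.4 273.6]
tin [ 403.6 -374.2] scene px of top [170.4 238.8]
purple [ 385.5 -486.8] scene px of top [120.2 250.4]
lidB [667.1  64.4] scene px of top [380.6 265.9]
lidL [525.3 165.4] scene px of top [377.1 227.2]
lidR [ 565.5 -116.3] scene px of top [298.8 269.1]
plat [535.3  23.3] scene px of top [338.  233.9]
[220. 243.] [40. 40.] 90.0 8 [526.5 167.4] area 1286.5
[278.3 237.3] [55.1 55.3] 81.1 45 [536.4  25. ] area 2852.5
[337. 226.] [40. 40.] 90.0 8 [ 566.7 -115.6] area 1275.0
[262.5 185. ] [40. 39.] 90.0 8 [667.9  65.1] area 1249.0
```

View pics/crop3.png

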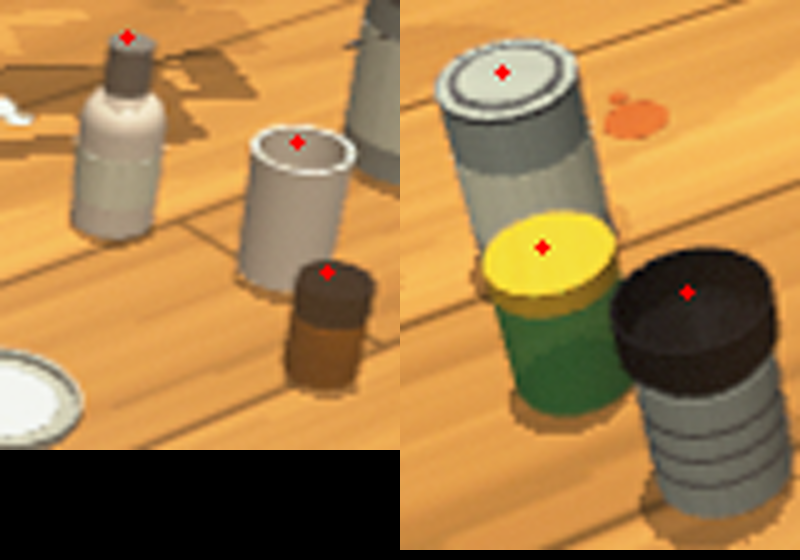

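The scene-view dots agree with the top-view points to within about 1.5 px, so I can act on them. First I move above the pot.

```bash
python3 -m jog '{"jaw":[91,91,91],"slide":[[0,0,0],[0,0,0],[0,0,0]],"spin":[-0.96,-0.96,-0.96]}' 10 && python3 -m jog '{"jaw":[91,91,91,91,91,91,91,91,91,91],"slide":[[-0.94,-0.39,0],[-0.94,-0.39,0],[-0.94,-0.39,0],[-0.94,-0.39,0],[-0.94,-0.39,0],[-0.94,-0.39,0],[-0.94,-0.39,0],[-0.94,-0.39,0],[-0.94,-0.39,0],[-0.94,-0.39,0]],"spin":[0,0,0,0,0,0,0,0,0,0]}'; python3 -c "
from h import *
go(507,411,41,180)"
```

```text
time_s: 0.4
ee_pos: [225.3, 528.7, 213.5]
ee_rot: [-179.9, -0.0, -179.7]
force: [-0.1, 0.1, 0.1]
gripper_width: 90.9
gripper_force: 0.0
time_s: 1.4
ee_pos: [508.2, 411.0, 213.4]
ee_rot: [-180.0, -0.0, 180.0]
force: [-0.1, 0.1, -0.6]
gripper_width: 91.0
gripper_force: 0.0
ee [508.2 411.  213.4] [-180.   -0.  180.] t 1.4 w 91.0 F [-0.1  0.1 -0.6]
slide now-yaw [ 0.04 -0.    5.75] after spin [ 0.04 -0.    5.75] spin -0.01
```

```bash
python3 -m jog '{"jaw":[91,91,91,91,91,91,91,91],"slide":[[0.04,0,0.8],[0,0,0.8],[0,0,0.8],[0,0,0.8],[0,0,0.8],[0,0,0.8],[0,0,0.6],[0,0,0.35]],"spin":[0,0,0,0,0,0,0,0]}' 10 && python3 -m jog '{"jaw":[50,50,50,50,50,50,50,50,50,50],"slide":[[0,0,0],[0,0,0],[0,0,0],[0,0,0],[0,0,0],[0,0,0],[0,0,0],[0,0,0],[0,0,0],[0,0,0]],"spin":[0,0,0,0,0,0,0,0,0,0]}' 10
```

```text
time_s: 2.2
ee_pos: [505.1, 411.0, 39.2]
ee_rot: [-179.9, -0.2, 180.0]
force: [0.5, 0.8, 1.1]
gripper_width: 90.7
gripper_force: 0.0
time_s: 3.2
ee_pos: [506.7, 412.1, 42.5]
ee_rot: [179.9, 0.1, 180.0]
force: [-0.4, -1.4, 5.9]
gripper_width: 60.7
gripper_force: 10.0
```

```bash
python3 -m jog '{"jaw":[50,50,50,50,50],"slide":[[0,0,-0.4],[0,0,-0.8],[0,0,-0.8],[0,0,-0.8],[0,0,-0.7]],"spin":[0,0,0,0,0]}' 10 && python3 -m jog '{"jaw":[50,50,50,50,50,50,50],"slide":[[-0.14,-0.92,0],[-0.14,-0.92,0],[-0.14,-0.92,0],[-0.14,-0.92,0],[-0.14,-0.92,0],[-0.14,-0.92,0],[-0.13,-0.92,0]],"spin":[0,0,0,0,0,0,0]}' && python3 -m jog '{"jaw":[50,50,50,50,50,50,50,50,50],"slide":[[0,-0.92,0],[0,-0.92,0],[0,-0.92,0],[0,-0.92,0],[0,-0.92,0],[0,-0.92,0],[0,-0.6,0],[0,-0.3,0],[0,0,0]],"spin":[0,0,0,0,0,0,0,0,0]}';python3 -c "
from h import *
go(536,24.6,88,180)
cv2.imwrite('pics/p1.png',cv2.resize(env.grab_frame('top')[150:300,180:380,::-1],None,fx=4,fy=4))"
```

```text
time_s: 3.7
ee_pos: [506.0, 411.8, 148.0]
ee_rot: [180.0, 0.0, 180.0]
force: [-0.1, -0.3, -0.6]
gripper_width: 60.4
gripper_force: 10.0
time_s: 4.4
ee_pos: [534.8, 217.5, 146.7]
ee_rot: [180.0, -0.0, 180.0]
force: [-0.0, -0.2, -1.7]
gripper_width: 60.8
gripper_force: 10.0
time_s: 5.3
ee_pos: [534.8, 25.3, 146.6]
ee_rot: [180.0, -0.0, 179.9]
force: [0.4, 0.4, -1.8]
gripper_width: 60.7
gripper_force: 10.0
ee [534.8  25.3 146.6] [180.   -0.  179.9] t 5.3 w 60.7 F [ 0.4  0.4 -1.8]
slide now-yaw [-0.04 -0.02  1.95] after spin [-0.04 -0.02  1.95] spin -0.02
```

View pics/p1.png

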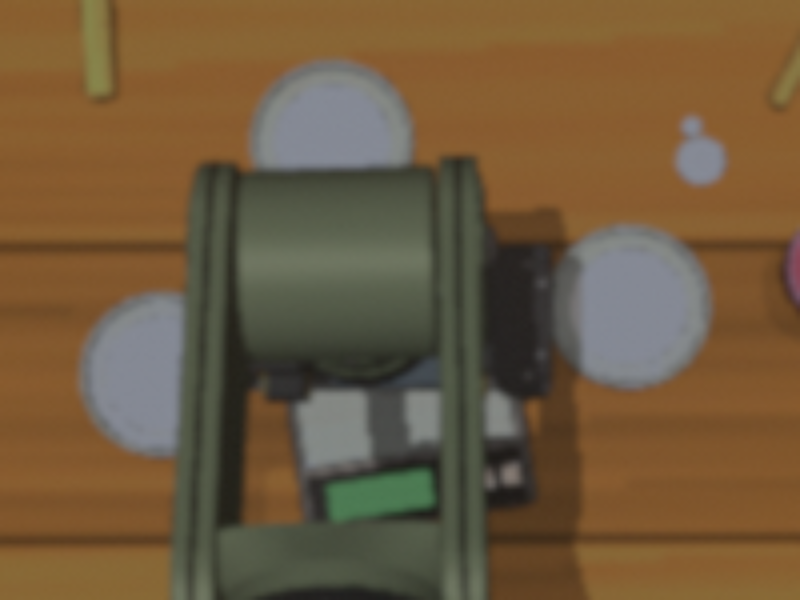

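The arm hides the pot in this view, but the pose and the 60.7 mm grip width are right. Lowering and releasing.

```bash
python3 -m jog '{"jaw":[50,50,50,50,50,50,50],"slide":[[-0.04,0,0.5],[0,0,0.5],[0,0,0.5],[0,0,0.25],[0,0,0.15],[0,0,0.08],[0,0,0]],"spin":[0,0,0,0,0,0,0]}'
```

```text
time_s: 6.05
ee_pos: [536.7, 26.4, 87.7]
ee_rot: [180.0, 0.1, 180.0]
force: [0.6, 0.0, -0.5]
gripper_width: 60.6
gripper_force: 10.0
```

```bash
python3 -m jog '{"jaw":[50,50,50],"slide":[[0,-0.04,0],[0,0,0.05],[0,0,0.03]],"spin":[0,0,0]}' && python3 -m jog '{"jaw":[70,91,91,91,91,91,91,91,91],"slide":[[0,0,0],[0,0,0],[0,0,0],[0,0,0],[0,0,-0.4],[0,0,-0.8],[0,0,-0.9],[0,0,-0.9],[0,0,-0.9]],"spin":[0,0,0,0,0,0,0,0,0]}'; python3 -c "
from h import *
go(598.2,-356,180,180)"
```

```text
time_s: 6.35
ee_pos: [537.0, 24.8, 87.1]
ee_rot: [180.0, 0.2, 179.9]
force: [-4.1, 0.5, 16.1]
gripper_width: 60.3
gripper_force: 10.0
time_s: 7.25
ee_pos: [536.2, 24.8, 203.6]
ee_rot: [180.0, 0.0, 180.0]
force: [0.2, 0.9, -0.8]
gripper_width: 90.8
gripper_force: 0.0
ee [536.2  24.8 203.6] [180.   0. 180.] t 7.2 w 90.8 F [ 0.2  0.9 -0.8]
slide now-yaw [ -2.08 -12.69   0.79] after spin [ -2.07 -12.69   0.79] spin -0.0
```

```bash
python3 -m jog '{"jaw":[91,91,91,91,91,91,91],"slide":[[-0.15,-0.91,0],[-0.15,-0.91,0],[-0.15,-0.91,0],[-0.15,-0.91,0],[-0.15,-0.91,0],[-0.15,-0.91,0],[-0.15,-0.91,0]],"spin":[0,0,0,0,0,0,0]}' && python3 -m jog '{"jaw":[91,91,91,91,91,91,91],"slide":[[-0.15,-0.91,0],[-0.15,-0.91,0],[-0.15,-0.91,0],[-0.15,-0.91,0],[-0.15,-0.91,0],[-0.15,-0.91,0],[-0.13,-0.86,0]],"spin":[0,0,0,0,0,0,0]}';python3 -c "
from h import *
go(598.2,-356,69,180)
i=env.grab_frame('top')[:,:,::-1]; cv2.imwrite('pics/top2.png',i)
cv2.imwrite('pics/p2.png',cv2.resize(i[150:300,180:380],None,fx=4,fy=4,interpolation=2))
print(proj('top',[536,24.8,130]),proj('top',[536,24.8,45]))"
```

```text
time_s: 7.95
ee_pos: [567.7, -167.5, 202.5]
ee_rot: [-180.0, 0.0, 180.0]
force: [-0.2, 0.7, 0.7]
gripper_width: 91.2
gripper_force: 0.0
time_s: 8.65
ee_pos: [598.4, -357.2, 202.4]
ee_rot: [-180.0, 0.0, 179.9]
force: [0.6, 0.4, 0.4]
gripper_width: 91.1
gripper_force: 0.0
ee [ 598.4 -357.2  202.4] [-180.     0.   179.9] t 8.7 w 91.1 F [0.6 0.4 0.4]
slide now-yaw [0.01 0.04 4.45] after spin [0.01 0.04 4.45] spin -0.01
[276.48235944 234.09322781] [278.34420499 237.49878788]
```

View pics/p2.png

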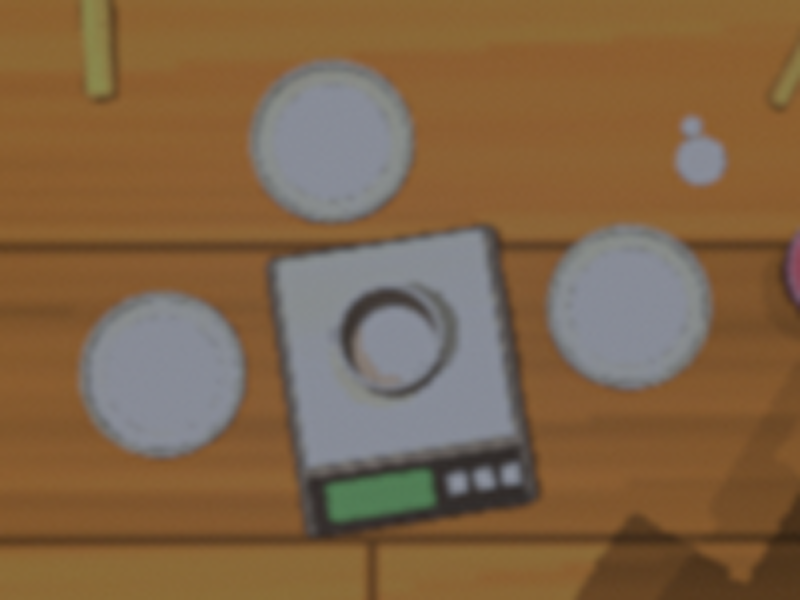

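The pot stands upright with its mouth at (278,235), about 2–3 mm from the platter middle, which is fine. Next the funnel.

```bash
python3 -m jog '{"jaw":[91,91,91,91,91,91,91],"slide":[[0,0.03,0.8],[0,0,0.8],[0,0,0.8],[0,0,0.8],[0,0,0.7],[0,0,0.35],[0,0,0.2]],"spin":[0,0,0,0,0,0,0]}' 10 && python3 -m jog '{"jaw":[60,60,60,60,60,60,60,60],"slide":[[0,0,0],[0,0,0],[0,0,0],[0,0,0],[0,0,0],[0,0,0],[0,0,0],[0,0,0]],"spin":[0,0,0,0,0,0,0,0]}' 10
```

```text
time_s: 9.4
ee_pos: [598.2, -354.8, 67.6]
ee_rot: [180.0, -0.0, 180.0]
force: [-0.0, 1.3, 0.4]
gripper_width: 90.8
gripper_force: 0.0
time_s: 10.2
ee_pos: [599.0, -355.8, 69.3]
ee_rot: [-179.9, 0.1, 180.0]
force: [-0.6, -2.0, 6.3]
gripper_width: 67.7
gripper_force: 10.0
```

```bash
python3 -m jog '{"jaw":[60,60,60,60,60,60,60,60,60],"slide":[[0,0,-0.2],[0,0,-0.4],[0,0,-0.6],[0,0,-0.8],[0,0,-0.8],[0,0,-0.8],[0,0,-0.8],[0,0,-0.4],[0,0,0]],"spin":[0,0,0,0,0,0,0,0,0]}'; python3 -c "
from h import *
go(535,24,205,180)
i=env.grab_frame('scene')[:,:,::-1]
cv2.imwrite('pics/p3.png',cv2.resize(i[160:360,90:290],None,fx=3,fy=3,interpolation=2))"
```

```text
time_s: 11.1
ee_pos: [599.0, -355.2, 214.3]
ee_rot: [-179.9, 0.2, 180.0]
force: [-1.3, 0.1, -0.5]
gripper_width: 67.8
gripper_force: 10.0
ee [ 599.  -355.2  214.3] [-179.9    0.2  180. ] t 11.1 w 67.8 F [-1.3  0.1 -0.5]
slide now-yaw [ 2.14 12.64  0.31] after spin [ 2.13 12.64  0.31] spin -0.0
```

View pics/p3.png

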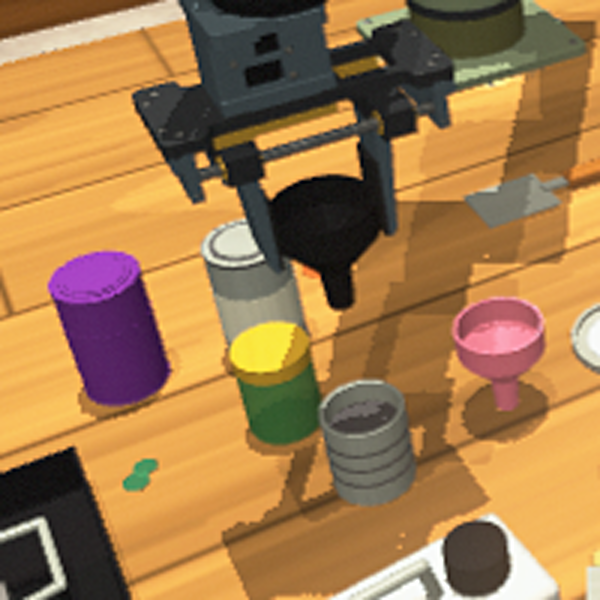

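The funnel hangs upright in the fingers and the can stays behind. Carrying it to the pot.

```bash
python3 -m jog '{"jaw":[60,60,60,60,60,60,60],"slide":[[0.08,0.45,0],[0.15,0.9,0],[0.15,0.9,0],[0.15,0.9,0],[0.15,0.9,0],[0.15,0.9,0],[0.15,0.9,0]],"spin":[0,0,0,0,0,0,0]}' && python3 -m jog '{"jaw":[60,60,60,60,60,60,60,60,60,60],"slide":[[0.15,0.9,0],[0.15,0.9,0],[0.15,0.9,0],[0.15,0.9,0],[0.15,0.9,0],[0.15,0.9,0],[0.15,0.9,0],[0.1,0.35,0],[0,0.14,0],[0,0,0]],"spin":[0,0,0,0,0,0,0,0,0,0]}' && python3 -c "
from h import *
go(535,24,135,180)
i=env.grab_frame('scene')[:,:,::-1]
cv2.imwrite('pics/p4.png',cv2.resize(i[110:310,240:440],None,fx=3,fy=3,interpolation=2))"
```

```text
time_s: 11.85
ee_pos: [567.4, -177.2, 210.4]
ee_rot: [179.9, -0.2, 180.0]
force: [-0.6, 0.8, -0.5]
gripper_width: 67.5
gripper_force: 10.0
time_s: 12.85
ee_pos: [534.3, 24.2, 211.7]
ee_rot: [-180.0, -0.1, -180.0]
force: [0.2, -0.3, -0.7]
gripper_width: 67.9
gripper_force: 10.0
ee [534.3  24.2 211.7] [-1.8e+02 -1.0e-01 -1.8e+02] t 12.8 w 67.9 F [ 0.2 -0.3 -0.7]
slide now-yaw [-0.02 -0.01  2.56] after spin [-0.02 -0.01  2.56] spin 0.0
```

View pics/p4.png

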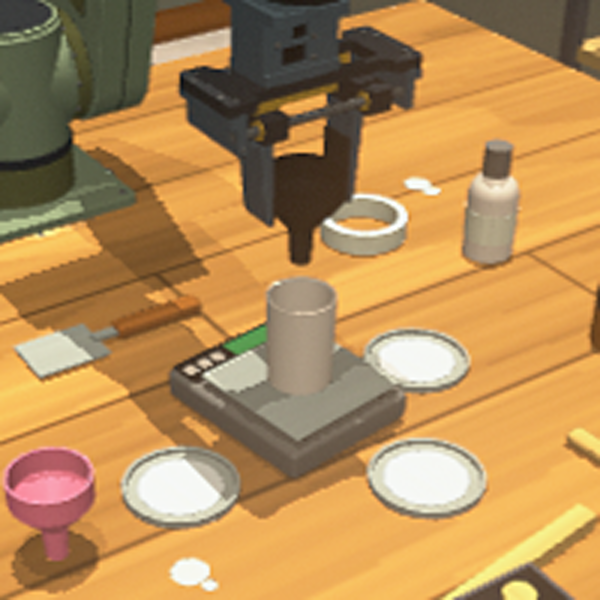

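The spout hangs straight over the pot's mouth: spout tip at crop (300,262), mouth at (301,297). Lowering.

```bash
python3 -m jog '{"jaw":[60,60,60,60,60,60,60],"slide":[[0,0,0.4],[0,0,0.6],[0,0,0.6],[0,0,0.5],[0,0,0.3],[0,0,0.1],[0,0,0]],"spin":[0,0,0,0,0,0,0]}'; python3 -m jog '{"jaw":[60,60,60],"slide":[[0,0,0.07],[0,0,0.07],[0,0,0]],"spin":[0,0,0]}'
```

```text
time_s: 13.6
ee_pos: [534.6, 23.8, 136.8]
ee_rot: [180.0, -0.0, 179.9]
force: [0.3, -0.1, 1.0]
gripper_width: 68.1
gripper_force: 10.0
time_s: 13.9
ee_pos: [534.7, 24.2, 133.1]
ee_rot: [180.0, 0.0, 180.0]
force: [0.4, -0.3, -0.4]
gripper_width: 67.6
gripper_force: 10.0
```

```bash
python3 -m jog '{"jaw":[60,60,60],"slide":[[0,0,0.07],[0,0,0.03],[0,0,0]],"spin":[0,0,0]}'; python3 -m jog '{"jaw":[60,60],"slide":[[0,0,0.05],[0,0,0]],"spin":[0,0]}'
```

```text
time_s: 14.2
ee_pos: [534.9, 24.3, 130.1]
ee_rot: [180.0, 0.0, 180.0]
force: [-0.4, 0.7, 0.3]
gripper_width: 67.7
gripper_force: 10.0
time_s: 14.4
ee_pos: [535.6, 24.4, 129.4]
ee_rot: [180.0, 0.1, 180.0]
force: [0.7, 1.4, 4.4]
gripper_width: 68.0
gripper_force: 10.0
```

```bash
python3 -m jog '{"jaw":[72,80,91,91,91,91,91,91,91,91],"slide":[[0,0,0],[0,0,0],[0,0,0],[0,0,0],[0,0,-0.3],[0,0,-0.6],[0,0,-0.8],[0,0,-0.8],[0,0,-0.8],[0,0,0]],"spin":[0,0,0,0,0,0,0,0,0,0]}'; python3 -c "
from h import *
go(404.5,-373.3,220,180)"
```

```text
time_s: 15.4
ee_pos: [536.8, 24.2, 231.4]
ee_rot: [180.0, 0.5, 180.0]
force: [-0.2, -0.1, 0.2]
gripper_width: 90.9
gripper_force: 0.0
ee [536.8  24.2 231.4] [180.    0.5 180. ] t 15.4 w 90.9 F [-0.2 -0.1  0.2]
slide now-yaw [  4.4  -13.25   0.38] after spin [  4.41 -13.25   0.38] spin -0.0
```

```bash
python3 -m jog '{"jaw":[91,91,91,91,91,91,91],"slide":[[0.3,-0.9,0],[0.3,-0.9,0],[0.3,-0.9,0],[0.3,-0.9,0],[0.3,-0.9,0],[0.3,-0.9,0],[0.3,-0.9,0]],"spin":[0,0,0,0,0,0,0]}' && python3 -m jog '{"jaw":[91,91,91,91,91,91,91,91,91],"slide":[[0.3,-0.9,0],[0.3,-0.9,0],[0.3,-0.9,0],[0.3,-0.9,0],[0.3,-0.9,0],[0.3,-0.9,0],[0.3,-0.9,0],[0.2,-0.65,0],[0,0,0]],"spin":[0,0,0,0,0,0,0,0,0]}';python3 -c "
from h import *
go(404.5,-373.3,62,180)
i=env.grab_frame('top')[:,:,::-1]
j=env.grab_frame('scene')[:,:,::-1]
cv2.imwrite('pics/p5.png',np.hstack([cv2.resize(a,(400,400),interpolation=2) for a in (i[190:290,230:330],j[150:250,290:390])]))"
```

```text
time_s: 16.1
ee_pos: [470.6, -165.6, 226.6]
ee_rot: [180.0, -0.1, 180.0]
force: [0.6, 0.2, 0.0]
gripper_width: 91.2
gripper_force: 0.0
time_s: 17.0
ee_pos: [401.3, -375.0, 226.4]
ee_rot: [180.0, -0.1, 179.8]
force: [0.9, 0.9, 0.4]
gripper_width: 90.8
gripper_force: 0.0
ee [ 401.3 -375.   226.4] [ 1.800e+02 -1.000e-01  1.798e+02] t 17.0 w 90.8 F [0.9 0.9 0.4]
slide now-yaw [-0.11  0.06  5.48] after spin [-0.11  0.06  5.48] spin -0.03
```

View pics/p5.png

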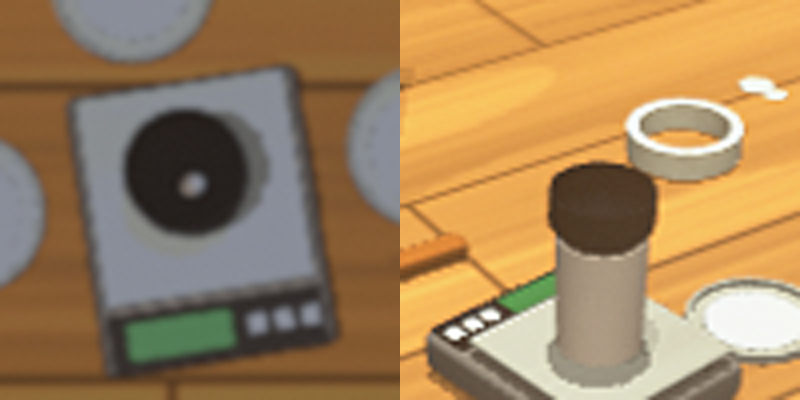

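The funnel sits level in the pot: collar at crop (186,172) from above, and straight in the scene view. Next the paint tin.

```bash
python3 -m jog '{"jaw":[91,91,91,91,91,91,91,91,91],"slide":[[-0.1,0.05,0.5],[0,0,0.8],[0,0,0.8],[0,0,0.8],[0,0,0.8],[0,0,0.8],[0,0,0.6],[0,0,0.35],[0,0,0]],"spin":[0,0,0,0,0,0,0,0,0]}' 30 && python3 -m jog '{"jaw":[55,55,55,55,55,55,55,55],"slide":[[0,0,0],[0,0,0],[0,0,0],[0,0,0],[0,0,0],[0,0,0],[0,0,0],[0,0,0]],"spin":[0,0,0,0,0,0,0,0]}' 30 && python3 -m jog '{"jaw":[55,55,55,55,55,55,55,55,55,55],"slide":[[0,0,-0.2],[0,0,-0.4],[0,0,-0.7],[0,0,-0.8],[0,0,-0.8],[0,0,-0.8],[0,0,-0.8],[0,0,-0.8],[0,0,-0.5],[0,0,0]],"spin":[0,0,0,0,0,0,0,0,0,0]}'; python3 -c "
from h import *
go(526,167,70,180)"
```

```text
time_s: 18.0
ee_pos: [405.0, -370.1, 62.7]
ee_rot: [179.9, -0.1, -180.0]
force: [-0.1, -0.1, 0.0]
gripper_width: 91.0
gripper_force: 0.0
time_s: 18.8
ee_pos: [406.2, -373.3, 65.1]
ee_rot: [-179.8, 0.1, 180.0]
force: [-0.5, -4.6, 5.4]
gripper_width: 64.2
gripper_force: 30.0
time_s: 19.8
ee_pos: [405.8, -371.5, 239.8]
ee_rot: [-179.9, 0.1, 180.0]
force: [0.7, 1.2, -5.1]
gripper_width: 64.9
gripper_force: 30.0
ee [ 405.8 -371.5  239.8] [-1.799e+02  1.000e-01  1.800e+02] t 19.8 w 64.9 F [ 0.7  1.2 -5.1]
slide now-yaw [-4.   17.95  5.66] after spin [-4.01 17.95  5.66] spin -0.0
```

```bash
python3 -m jog '{"jaw":[55,55,55,55,55,55,55,55,55,55],"slide":[[0,0.4,0],[0,0.8,0],[0,0.9,0],[0,0.9,0],[0,0.9,0],[0,0.9,0],[0,0.9,0],[0,0.9,0],[0,0.9,0],[0,0.9,0]],"spin":[0,0,0,0,0,0,0,0,0,0]}' && python3 -m jog '{"jaw":[55,55,55,55,55,55,55,55,55,55],"slide":[[0,0.9,0],[0,0.9,0],[0,0.9,0],[0,0.9,0],[0,0.9,0],[0,0.9,0],[0,0.9,0],[0,0.9,0],[0,0.9,0],[0,0.9,0]],"spin":[0,0,0,0,0,0,0,0,0,0]}' && python3 -m jog '{"jaw":[55,55,55,55,55,55,55,55],"slide":[[-0.4,0.5,0.2],[-0.6,0.05,0.4],[-0.8,0,0.4],[-0.8,0,0.4],[-0.8,0,0.4],[-0.4,0,0.4],[-0.2,0,0.4],[0,0,0]],"spin":[0,0,0,0,0,0,0,0]}'; python3 -c "
from h import *
go(526,167,70,180)"
```

```text
time_s: 20.8
ee_pos: [403.6, -117.3, 236.2]
ee_rot: [179.9, -0.2, 180.0]
force: [1.1, 0.2, -5.7]
gripper_width: 64.7
gripper_force: 30.0
time_s: 21.8
ee_pos: [403.3, 151.4, 236.3]
ee_rot: [-180.0, -0.3, 180.0]
force: [0.1, -0.8, -4.3]
gripper_width: 64.5
gripper_force: 30.0
time_s: 22.6
ee_pos: [523.6, 166.3, 157.2]
ee_rot: [-179.9, -0.4, 180.0]
force: [-0.7, 0.1, -5.3]
gripper_width: 64.7
gripper_force: 30.0
ee [523.6 166.3 157.2] [-179.9   -0.4  180. ] t 22.6 w 64.7 F [-0.7  0.1 -5.3]
slide now-yaw [-0.08  0.02  2.91] after spin [-0.08  0.02  2.91] spin -0.01
```

```bash
python3 -m jog '{"jaw":[55,55,55,55,55,55,55],"slide":[[-0.08,0.02,0.5],[0,0,0.7],[0,0,0.7],[0,0,0.6],[0,0,0.3],[0,0,0.1],[0,0,0]],"spin":[0,0,0,0,0,0,0]}'; python3 -m jog '{"jaw":[55,55,55],"slide":[[0,0,0.05],[0,0,0.05],[0,0,0]],"spin":[0,0,0]}'
```

```text
time_s: 23.3
ee_pos: [528.0, 167.4, 73.4]
ee_rot: [180.0, 0.0, 180.0]
force: [-0.3, -0.1, -4.7]
gripper_width: 64.6
gripper_force: 30.0
time_s: 23.6
ee_pos: [528.3, 167.4, 70.3]
ee_rot: [180.0, 0.0, 180.0]
force: [-0.1, 0.3, -5.1]
gripper_width: 64.5
gripper_force: 30.0
```

```bash
python3 -m jog '{"jaw":[55,55,55],"slide":[[0.06,0,0.05],[0,0,0.05],[0,0,0]],"spin":[0,0,0]}'; python3 -m jog '{"jaw":[55,55],"slide":[[0,0,0.05],[0,0,0]],"spin":[0,0]}'
```

```text
time_s: 23.9
ee_pos: [526.3, 167.3, 68.1]
ee_rot: [180.0, 0.0, 180.0]
force: [-3.5, -1.8, 2.5]
gripper_width: 64.5
gripper_force: 30.0
time_s: 24.1
ee_pos: [526.4, 167.3, 68.0]
ee_rot: [180.0, 0.1, 180.0]
force: [-4.8, -1.5, 14.4]
gripper_width: 64.7
gripper_force: 30.0
```

```bash
python3 -m jog '{"jaw":[70,80,91,91,91,91,91,91,91,91],"slide":[[0,0,0],[0,0,0],[0,0,0],[0,0,-0.2],[0,0,-0.5],[0,0,-0.8],[0,0,-0.8],[0,0,-0.8],[0,0,-0.8],[0,0,-0.4]],"spin":[0,0,0,0,0,0,0,0,0,0]}' 15; python3 -m jog '{"jaw":[91,91,91,91,91,91,91,91],"slide":[[-0.35,0.85,0],[-0.35,0.85,0],[-0.35,0.85,0],[-0.35,0.85,0],[-0.35,0.85,0],[-0.35,0.85,0],[-0.35,0.85,0],[0,0,0]],"spin":[0,0,0,0,0,0,0,0]}'; python3 -c "
from h import *
go(600.2,348,28,180)"
```

```text
time_s: 25.1
ee_pos: [527.4, 167.6, 196.9]
ee_rot: [179.9, 0.2, 180.0]
force: [0.3, -0.5, -0.9]
gripper_width: 91.0
gripper_force: 0.0
time_s: 25.9
ee_pos: [600.5, 348.7, 192.9]
ee_rot: [179.9, -0.0, -179.9]
force: [-1.1, -0.4, 0.2]
gripper_width: 91.0
gripper_force: 0.0
ee [600.5 348.7 192.9] [ 179.9   -0.  -179.9] t 25.9 w 91.0 F [-1.1 -0.4  0.2]
slide now-yaw [ 0.01 -0.02  5.5 ] after spin [ 0.01 -0.02  5.5 ] spin 0.01
```

```bash
python3 -m jog '{"jaw":[91,91,91,91,91,91,91,91,91],"slide":[[0,0,0.5],[0,0,0.8],[0,0,0.8],[0,0,0.8],[0,0,0.8],[0,0,0.8],[0,0,0.6],[0,0,0.4],[0,0,0]],"spin":[0,0,0,0,0,0,0,0,0]}' 15 && python3 -m jog '{"jaw":[30,30,30,30,30,30,30,30,30],"slide":[[0,0,0],[0,0,0],[0,0,0],[0,0,0],[0,0,0],[0,0,0],[0,0,0],[0,0,0],[0,0,0]],"spin":[0,0,0,0,0,0,0,0,0]}' 15 && python3 -m jog '{"jaw":[30,30,30,30,30,30,30,30,30,30],"slide":[[0,0,-0.2],[0,0,-0.5],[0,0,-0.8],[0,0,-0.8],[0,0,-0.8],[0,0,-0.8],[0,0,-0.8],[0,0,-0.8],[0,0,-0.8],[0,0,-0.5]],"spin":[0,0,0,0,0,0,0,0,0,0]}'; python3 -c "
from h import *
go(566.3,-115.8,33,180)"
```

```text
time_s: 26.8
ee_pos: [598.7, 344.6, 27.4]
ee_rot: [-179.9, -0.2, 179.9]
force: [-0.2, -0.5, -0.8]
gripper_width: 91.0
gripper_force: 0.0
time_s: 27.7
ee_pos: [600.3, 346.2, 29.8]
ee_rot: [179.9, 0.0, 180.0]
force: [0.3, 1.5, 1.2]
gripper_width: 43.3
gripper_force: 15.0
time_s: 28.7
ee_pos: [600.3, 345.6, 236.9]
ee_rot: [179.9, 0.2, 180.0]
force: [-0.4, -0.2, -0.9]
gripper_width: 42.9
gripper_force: 15.0
ee [600.3 345.6 236.9] [179.9   0.2 180. ] t 28.7 w 42.9 F [-0.4 -0.2 -0.9]
slide now-yaw [  1.12 -15.38   6.8 ] after spin [  1.13 -15.38   6.8 ] spin -0.01
```

```bash
python3 -m jog '{"jaw":[30,30,30,30,30,30,30,30,30],"slide":[[0.03,-0.5,0],[0.07,-0.9,0],[0.07,-0.9,0],[0.07,-0.9,0],[0.07,-0.9,0],[0.07,-0.9,0],[0.07,-0.9,0],[0.07,-0.9,0],[0.07,-0.9,0]],"spin":[0,0,0,0,0,0,0,0,0]}' && python3 -m jog '{"jaw":[30,30,30,30,30,30,30,30,30,30],"slide":[[0.07,-0.9,0],[0.07,-0.9,0],[0.07,-0.9,0],[0.07,-0.9,0],[0.07,-0.9,0],[0.07,-0.9,0],[0.07,-0.9,0],[0.07,-0.9,0],[0,-0.5,0],[0,0,0]],"spin":[0,0,0,0,0,0,0,0,0,0]}'; python3 -c "
from h import *
go(566.3,-115.8,33,180)"
```

```text
time_s: 29.6
ee_pos: [580.6, 112.3, 232.6]
ee_rot: [-179.9, -0.1, 179.9]
force: [1.0, -0.8, -1.2]
gripper_width: 43.1
gripper_force: 15.0
time_s: 30.6
ee_pos: [564.2, -118.1, 232.9]
ee_rot: [-180.0, -0.1, 179.8]
force: [0.5, -0.2, -1.0]
gripper_width: 43.1
gripper_force: 15.0
ee [ 564.2 -118.1  232.9] [-1.800e+02 -1.000e-01  1.798e+02] t 30.6 w 43.1 F [ 0.5 -0.2 -1. ]
slide now-yaw [-0.07  0.08  6.66] after spin [-0.07  0.08  6.66] spin -0.03
```

```bash
python3 -m jog '{"jaw":[30,30,30,30,30,30,30,30,30,30],"slide":[[-0.06,0.06,0.5],[0,0,0.8],[0,0,0.8],[0,0,0.8],[0,0,0.8],[0,0,0.8],[0,0,0.8],[0,0,0.6],[0,0,0.4],[0,0,0]],"spin":[0,0,0,0,0,0,0,0,0,0]}'; python3 -m jog '{"jaw":[30,30,30],"slide":[[0,0,0.06],[0,0,0.06],[0,0,0]],"spin":[0,0,0]}'; python3 -c "
from h import *
go(566.3,-115.8,33,180)"
```

```text
time_s: 31.6
ee_pos: [565.6, -113.3, 42.8]
ee_rot: [179.9, -0.2, -180.0]
force: [-0.5, -0.9, -0.9]
gripper_width: 43.1
gripper_force: 15.0
time_s: 31.9
ee_pos: [567.4, -114.5, 41.5]
ee_rot: [-180.0, 0.1, 180.0]
force: [-0.5, -0.0, -1.0]
gripper_width: 43.2
gripper_force: 15.0
ee [ 567.4 -114.5   41.5] [-1.8e+02  1.0e-01  1.8e+02] t 31.9 w 43.2 F [-0.5 -0.  -1. ]
slide now-yaw [ 0.04 -0.04  0.28] after spin [ 0.04 -0.04  0.28] spin -0.0
```

```bash
python3 -m jog '{"jaw":[30,30,30,30,30],"slide":[[0.04,-0.04,0.08],[0,0,0.07],[0,0,0.05],[0,0,0.04],[0,0,0]],"spin":[0,0,0,0,0]}'; python3 -m jog '{"jaw":[30,30],"slide":[[0,0,0.05],[0,0,0]],"spin":[0,0]}'
```

```text
time_s: 32.4
ee_pos: [565.6, -115.6, 33.4]
ee_rot: [180.0, -0.0, 180.0]
force: [-0.0, 0.8, -1.4]
gripper_width: 43.2
gripper_force: 15.0
time_s: 32.6
ee_pos: [566.0, -115.7, 32.8]
ee_rot: [-180.0, 0.0, 180.0]
force: [-2.5, -0.9, 3.4]
gripper_width: 43.2
gripper_force: 15.0
```

```bash
python3 -m jog '{"jaw":[50,60,70,70,70,70,70,70,70,70],"slide":[[0,0,0],[0,0,0],[0,0,0],[0,0,-0.4],[0,0,-0.8],[0,0,-0.9],[0,0,-0.9],[0,0,-0.9],[0,0,-0.9],[0,0,-0.9]],"spin":[0,0,0,0,0,0,0,0,0,0]}' 12; python3 -m jog '{"jaw":[70,70,70,70,70,70,70,70,70,70],"slide":[[0.3,0.8,-0.2],[0.3,0.9,0],[0.3,0.9,0],[0.3,0.9,0],[0.3,0.9,0],[0.3,0.9,0],[0.3,0.9,0],[0.3,0.9,0],[0.3,0.9,0],[0.3,0.9,0]],"spin":[0,0,0,0,0,0,0,0,0,0]}'; python3 -m jog '{"jaw":[70,70,70,70,70,70,70,70,70],"slide":[[0.3,0.9,0],[0.3,0.9,0],[0.3,0.9,0],[0.3,0.9,0],[0.3,0.9,0],[0.3,0.9,0],[0.3,0.9,0],[0.2,0.8,0],[0,0,0]],"spin":[0,0,0,0,0,0,0,0,0]}'; python3 -c "
from h import *
go(402.1,363,91,180)
i=env.grab_frame('top')[:,:,::-1]; cv2.imwrite('pics/top6.png',i)
j=env.grab_frame('scene')[:,:,::-1]
cv2.imwrite('pics/p6.png',np.hstack([cv2.resize(a,(400,400),interpolation=2) for a in (i[140:300,200:360],j[160:320,260:420])]))"
```

```text
time_s: 33.6
ee_pos: [565.7, -115.6, 205.3]
ee_rot: [-180.0, 0.1, 180.0]
force: [0.6, -0.4, -0.6]
gripper_width: 69.8
gripper_force: 0.0
time_s: 34.6
ee_pos: [475.5, 152.5, 210.1]
ee_rot: [180.0, 0.1, 180.0]
force: [-0.4, 0.8, 1.0]
gripper_width: 69.9
gripper_force: 0.0
time_s: 35.5
ee_pos: [406.4, 366.9, 209.9]
ee_rot: [179.9, 0.0, -179.9]
force: [0.5, -0.1, -0.6]
gripper_width: 69.5
gripper_force: 0.0
ee [406.4 366.9 209.9] [ 179.9    0.  -179.9] t 35.5 w 69.5 F [ 0.5 -0.1 -0.6]
slide now-yaw [ 0.14 -0.13  3.96] after spin [ 0.14 -0.13  3.96] spin 0.02
```

View pics/p6.png

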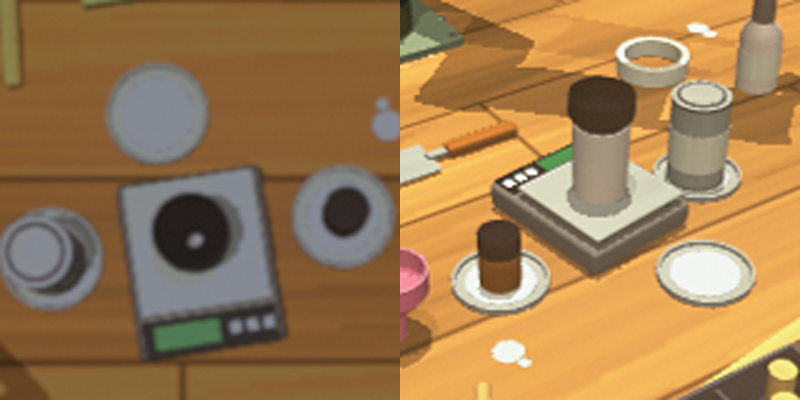

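The tin (left lid), tint pot (right lid) and funnel all stand upright and near the middle of their places. Now the bottle, gripped by its cap.

```bash
python3 -m jog '{"jaw":[70,70,70,70,70,70,70,70],"slide":[[0.14,-0.12,0.3],[0,0,0.7],[0,0,0.8],[0,0,0.8],[0,0,0.7],[0,0,0.4],[0,0,0.2],[0,0,0]],"spin":[0,0,0,0,0,0,0,0]}' 15; python3 -m jog '{"jaw":[15,15,15,15,15,15,15,15,15,15],"slide":[[0,0,0],[0,0,0],[0,0,0],[0,0,0],[0,0,0],[0,0,0],[0,0,0],[0,0,0],[0,0,0],[0,0,0]],"spin":[0,0,0,0,0,0,0,0,0,0]}' 15;python3 -c "
from h import *
for k,uv,z in (('tint',(338.1,224.1),65),('tin',(214.5,240.1),108),('fun',(275.7,232.5),160.5)): print(k,on('top',uv,z))
go(667.5,65,94,180)"
```

```text
time_s: 36.4
ee_pos: [402.8, 360.2, 91.8]
ee_rot: [-180.0, -0.0, 179.9]
force: [-1.0, -0.0, 0.3]
gripper_width: 70.2
gripper_force: 0.0
time_s: 37.4
ee_pos: [403.0, 361.1, 92.3]
ee_rot: [180.0, 0.0, 180.0]
force: [-0.8, 1.3, 1.4]
gripper_width: 28.2
gripper_force: 15.0
tint [ 564.99606788 -115.30434835]
tin [525.07693732 165.05238353]
fun [536.56862418  24.91747131]
ee [403.  361.1  92.3] [180.   0. 180.] t 37.4 w 28.2 F [-0.8  1.3  1.4]
slide now-yaw [-8.82 -9.86 -0.06] after spin [-8.82 -9.87 -0.06] spin -0.0
```

Measured against their targets, the tint pot, tin and funnel are all within about 2 mm. I carry the bottle round the outside.

```bash
python3 -m jog '{"jaw":[15,15,15,15,15],"slide":[[0,0,-0.2],[0,0,-0.5],[0,0,-0.8],[0,0,-0.7],[0,0,-0.3]],"spin":[0,0,0,0,0]}' && python3 -m jog '{"jaw":[15,15,15,15,15,15,15,15,15,15],"slide":[[-0.5,0,0],[-0.9,0,0],[-0.9,0,0],[-0.9,0,0],[-0.9,0,0],[-0.9,0,0],[-0.9,0,0],[-0.9,0,0],[-0.9,-0.2,0],[-0.9,-0.5,0]],"spin":[0,0,0,0,0,0,0,0,0,0]}' && python3 -m jog '{"jaw":[15,15,15,15,15,15,15,15,15,15],"slide":[[-0.2,-0.9,0],[0,-0.9,0],[0,-0.9,0],[0,-0.9,0],[0,-0.9,0],[0,-0.9,0],[0,-0.9,0],[0,-0.9,0],[0,-0.9,0],[0,-0.5,0]],"spin":[0,0,0,0,0,0,0,0,0,0]}' && python3 -m jog '{"jaw":[15,15],"slide":[[0,-0.4,0],[0,0,0]],"spin":[0,0]}';python3 -c "
from h import *
go(667.5,65,95,180)"
```

```text
time_s: 37.9
ee_pos: [403.4, 361.1, 169.0]
ee_rot: [179.9, 0.1, 180.0]
force: [0.9, 0.9, -1.6]
gripper_width: 28.0
gripper_force: 15.0
time_s: 38.9
ee_pos: [662.1, 339.6, 164.3]
ee_rot: [-179.9, -0.1, -180.0]
force: [1.0, -0.2, -2.0]
gripper_width: 28.1
gripper_force: 15.0
time_s: 39.9
ee_pos: [666.6, 78.8, 165.1]
ee_rot: [-179.9, -0.2, 179.9]
force: [-0.5, 0.5, -1.4]
gripper_width: 28.2
gripper_force: 15.0
time_s: 40.1
ee_pos: [666.8, 68.3, 166.3]
ee_rot: [-180.0, -0.1, 179.9]
force: [0.7, 0.1, -1.1]
gripper_width: 28.6
gripper_force: 15.0
ee [666.8  68.3 166.3] [-1.800e+02 -1.000e-01  1.799e+02] t 40.1 w 28.6 F [ 0.7  0.1 -1.1]
slide now-yaw [-0.02 -0.11  2.38] after spin [-0.02 -0.11  2.38] spin -0.02
```

```bash
python3 -m jog '{"jaw":[15,15,15,15,15,15,15],"slide":[[-0.02,-0.1,0.3],[0,0,0.6],[0,0,0.6],[0,0,0.4],[0,0,0.2],[0,0,0.1],[0,0,0]],"spin":[0,0,0,0,0,0,0]}'; python3 -m jog '{"jaw":[15,15,15],"slide":[[0,0,0.06],[0,0,0.05],[0,0,0]],"spin":[0,0,0]}';python3 -c "
from h import *
go(667.5,65,95,180)"
```

```text
time_s: 40.8
ee_pos: [667.4, 67.0, 101.1]
ee_rot: [180.0, 0.0, 180.0]
force: [0.8, 0.0, -1.1]
gripper_width: 28.3
gripper_force: 15.0
time_s: 41.1
ee_pos: [667.4, 66.7, 98.1]
ee_rot: [180.0, 0.0, 180.0]
force: [-0.6, -1.0, -0.4]
gripper_width: 28.2
gripper_force: 15.0
ee [667.4  66.7  98.1] [180.   0. 180.] t 41.1 w 28.2 F [-0.6 -1.  -0.4]
slide now-yaw [-0.   -0.06  0.1 ] after spin [-0.   -0.06  0.1 ] spin -0.01
```

```bash
python3 -m jog '{"jaw":[15,15,15,15],"slide":[[0,-0.05,0.04],[0,0,0.04],[0,0,0.03],[0,0,0]],"spin":[0,0,0,0]}'; python3 -m jog '{"jaw":[15,15],"slide":[[0,0,0.04],[0,0,0]],"spin":[0,0]}'
```

```text
time_s: 41.5
ee_pos: [667.7, 65.1, 95.3]
ee_rot: [-180.0, 0.1, 180.0]
force: [0.5, 0.0, 2.9]
gripper_width: 28.0
gripper_force: 15.0
time_s: 41.7
ee_pos: [668.3, 65.4, 95.1]
ee_rot: [180.0, 0.2, 180.0]
force: [0.7, -0.2, 6.8]
gripper_width: 28.1
gripper_force: 15.0
```

Contact felt. I release, go up and move away to the side for the final look.

```bash
python3 -m jog '{"jaw":[40,60,60,60,60,60,60,60,60,60],"slide":[[0,0,0],[0,0,0],[0,0,0],[0,0,-0.2],[0,0,-0.5],[0,0,-0.8],[0,0,-0.8],[0,0,-0.8],[0,0,-0.8],[0,0,-0.8]],"spin":[0,0,0,0,0,0,0,0,0,0]}'; python3 -m jog '{"jaw":[60,60,60,60,60,60,60,60,60,60],"slide":[[0,0.9,0],[0,0.9,0],[0,0.9,0],[0,0.9,0],[0,0.9,0],[0,0.9,0],[0,0.9,0],[0,0.9,0],[0,0.9,0],[0,0,0]],"spin":[0,0,0,0,0,0,0,0,0,0]}'; python3 -c "
from h import *
i=env.grab_frame('top')[:,:,::-1]; cv2.imwrite('pics/top7.png',i)
j=env.grab_frame('scene')[:,:,::-1]
cv2.imwrite('pics/p7.png',np.hstack([cv2.resize(a,(400,400),interpolation=2) for a in (i[140:300,200:360],j[160:320,260:420])]))"
```

```text
time_s: 42.7
ee_pos: [667.2, 65.2, 235.7]
ee_rot: [180.0, 0.0, 180.0]
force: [-0.2, 0.2, 0.4]
gripper_width: 60.0
gripper_force: 0.0
time_s: 43.7
ee_pos: [666.8, 311.8, 233.9]
ee_rot: [179.9, -0.0, -179.8]
force: [-0.8, 1.0, 0.2]
gripper_width: 60.1
gripper_force: 0.0
```

View pics/p7.png

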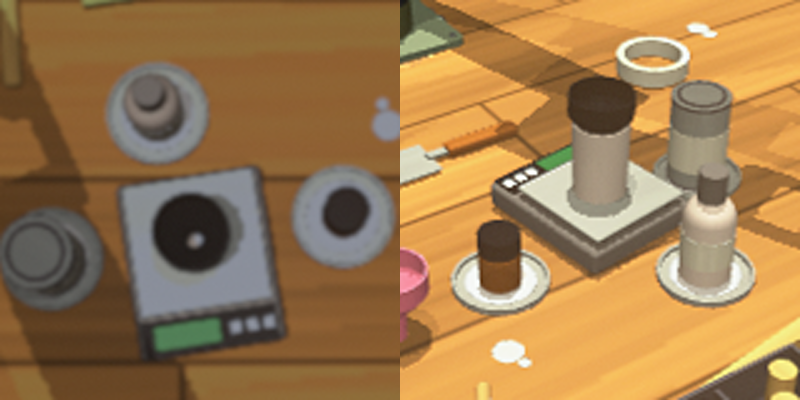

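Everything stands upright on its own lid, and the funnel is level in the pot. The bottle cap is at (259,176.5).

```bash
python3 -c "
from h import *
p=on('top',(259.3,176.5),128); print('bottle',p)
if np.hypot(p[0]-667.5,p[1]-65)<7: print(env.job_done())"
```

```text
bottle [665.56678832  63.27023902]
the job is handed in; nothing more can be done
None
```

The weighing station is set up and handed in at about 44 s: the pot with its seated funnel is on the scale, and the tin, tint pot and bottle stand upright on the left, right and rear lids, all within about 3 mm of centre, with the glaze jar not touched and everything released.

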